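Hang clock weights on a balance rack

TASK

Hang the three clock weights by their hooks on the tilting rack rod in an order that keeps it from tipping far over: first one small weight on the robot's left arm (+y), then the big one on the right, then the other small one on the left beside the first. As you hang each, slide it outwards along the rod until it is felt to press firmly but gently (about 5 N) against the end collar, without knocks, the last one against the first small weight; leave all three hanging and the rod level, without shoving the loupe or the jar about.

Things in the scene. Friction and masses are not known exactly. Their poses are not given: they have to be found in the camera images.
- small_a: Small clock weight: brass cylinder 28 mm diameter, 30 mm tall, standing upright, about 150 g (within 5 %), with a steel C-hook on top, 101 mm tall in all. Origin: centre of its underside; z up through the hook; +x is the side to which the hook is open. Twin of small_b; the two are interchangeable.
- small_b: The other small weight, same shape and frame as small_a: brass cylinder 28 mm diameter, 30 tall, about 150 g, C-hook on top open to its own +x.
- big: Big clock weight: brass cylinder 42 mm diameter, 42 mm tall, standing upright, about 265 g (within 5 %), with the same C-hook, 113 mm tall in all. Origin: centre of its underside; z up through the hook; +x is the side to which the hook is open.
- small_a_seat (a point): Small_a's hook, centre of the flat underside of its roof (25 mm in x by 30 in y, 5 thick), 70 mm above the weight's origin. It rests on top of the rod. Spine plate at x -12.5 to -7.5 runs 40 down to the cylinder; nose plate at x +7.5 to +12.5 hangs 10 down: the rod comes in from +x through a mouth 30 high (10 to 40 below this point), then the hook is lowered 5 above the rod's axis.
- small_b_seat (a point): The same point of small_b: centre of the hook roof's underside, 70 mm above its origin; same hook sizes.
- big_seat (a point): The same point of big: centre of the hook roof's underside, 82 mm above its origin; same hook sizes as small_a's (mouth 10 to 40 mm below this point, roof 30 mm wide in y).
- small_a_tab (a point): Middle of small_a's grip tab, a steel block on the hook's roof, 12 mm in x, 16 in y, 26 tall; this point lies 18 mm above the _seat point, 13 mm below the tab's top.
- small_b_tab (a point): Middle of small_b's grip tab, same sizes.
- big_tab (a point): Middle of big's grip tab, same sizes.
- pivot (a point): Pivot of the rack, 200 mm above the table, on the fixed stand (does not tilt): x points away from the robot, y along the level rod to the robot's left, z up. A 34 x 26 x 34 mm bearing block surrounds it, on an 18 mm post with a 110 x 130 mm base.
- rod (a point): Centre of the steel rod, at the pivot; tilts with it. The rod lies along its y, 10 mm diameter, 360 long. A brass collar, 22 mm diameter, 12 long, is clamped near each end; its inner face lies 137 to 153 mm from the pivot, different on each side and not measured: find it by feel. Never push or knock a weight on rod or collar with over 15 N.
- bar (a joint): Tilt of the rod, rad: 0 level, positive with the left (+y) end up; stops at 0.3. A spring in the pivot levels it with 2.0 Nm per rad: one small weight out at its collar tips it about 0.1 rad. It must not tip beyond 0.135. All weights hung out at the collars, the small ones side by side (30 mm apart), the rod is level to 0.04 rad.
- loupe: Bystander: black eyeglass loupe, 34 mm diameter, 34 tall, standing among the weights. Origin: centre of its underside. Leave it where it is.
- jar: Bystander: small jar with white cap, 40 mm diameter, 35 tall, standing among the weights. Origin: centre of its underside. Leave it where it is.
There are look-alikes about, which are no part of the job. What is shaped like the big but green, red or turquoise is not meant.

How it is judged (in metres and radians):
On the way, in this order (a step that is already met when the one before it is completed fails the run):
1. a small weight hangs on the left of the rod and is pressed outwards against the left collar (rod and weight pushing on each other with more than 3.5 N) (((z of small_a_seat in the frame of rod between -0.001 and 0.011 m and x of small_a_seat in the frame of rod between -0.01 and 0.01 m and y of small_a_seat in the frame of rod between 0.117 and 0.145 m and contact force between small_a and bar above 3.5 N) or (z of small_b_seat in the frame of rod between -0.001 and 0.011 m and x of small_b_seat in the frame of rod between -0.01 and 0.01 m and y of small_b_seat in the frame of rod between 0.117 and 0.145 m and contact force between small_b and bar above 3.5 N))), for 0.05 s.
2. the big weight hangs on the right and is pressed outwards against the right collar (more than 4.5 N on the rod) (z of big_seat in the frame of rod between -0.001 and 0.011 m and x of big_seat in the frame of rod between -0.01 and 0.01 m and y of big_seat in the frame of rod between -0.145 and -0.117 m and contact force between big and bar above 4.5 N), for 0.05 s.
3. both small weights hang on the left, the second pressed against the first with more than 2.5 N (z of small_a_seat in the frame of rod between -0.001 and 0.011 m and x of small_a_seat in the frame of rod between -0.01 and 0.01 m and y of small_a_seat in the frame of rod between 0.085 and 0.145 m and z of small_b_seat in the frame of rod between -0.001 and 0.011 m and x of small_b_seat in the frame of rod between -0.01 and 0.01 m and y of small_b_seat in the frame of rod between 0.085 and 0.145 m and y of any of small_a_seat, small_b_seat in the frame of rod above 0.117 m and contact force between small_a and small_b above 2.5 N), for 0.05 s.
At the end, for the whole second after the job is handed in: Both small weights hang side by side on the left of the rod (hook centres 85 to 145 mm from the pivot, the outer beyond 117), the big one on the right (117 to 145 mm), each hook roof resting on the rod (within 6 mm in height, 10 mm across), the rod level within 0.06 rad, all at rest (z of small_a_seat in the frame of rod between -0.001 and 0.011 m and x of small_a_seat in the frame of rod between -0.01 and 0.01 m and y of small_a_seat in the frame of rod between 0.085 and 0.145 m and z of small_b_seat in the frame of rod between -0.001 and 0.011 m and x of small_b_seat in the frame of rod between -0.01 and 0.01 m and y of small_b_seat in the frame of rod between 0.085 and 0.145 m and y of any of small_a_seat, small_b_seat in the frame of rod above 0.117 m and z of big_seat in the frame of rod between -0.001 and 0.011 m and x of big_seat in the frame of rod between -0.01 and 0.01 m and y of big_seat in the frame of rod between -0.145 and -0.117 m and value of joint bar between -0.06 and 0.06 rad and linear speed of each of small_a, small_b, big below 0.03 m/s); the robot touches nothing.
It fails at once if the rod tips more than 0.135 rad (8 degrees) (value of joint bar above 0.135 rad or value of joint bar below -0.135 rad).
It fails at once if a weight is pushed against rod or collar with more than 15 N (contact force between any of small_a, small_b, big and bar above 15 N).
It fails at once if the fingers push on the rod or its collars with more than 15 N (contact force between the fingers and bar above 15 N).
It fails at once if the loupe or the jar is shoved more than 20 mm (distance of any of loupe, jar from where it was at the start of the episode above 0.02 m).
It also fails if it takes over 72 s, if anything falls off the work surface, if the arm or the gripper's body presses on something with over 40 N, if the wrist force passes 120 N, or if a joint passes its speed limit or range.

ROBOT

A 6-joint arm with a two-finger parallel gripper is mounted at the origin on the work surface. World frame = base frame: x ahead of the robot, y to its left, z up, the work surface at z = 0. Lengths are in m, angles in degrees, forces in N, time in s.
With the tool pointing down it reaches from about 0.425 to 0.95 m from the base axis. Payload 14.7 kg.
Tool frame: the origin (TCP) lies midway between the tips of the shut fingers; the grasp point (between the pads) lies 19 mm behind it; z points along the fingers, y is the line along which they close (so a half turn about z gives the same grasp; the last joint's range is limited). The gripper opens to 85 mm and grips with 20 to 120 N. Pads are 22 mm wide; open, the fingers measure 114 mm over their backs; the gripper's body (76 mm by 85 mm) begins 54 mm behind the grasp point. The pads swing forward as they close: fully open they stand 13 mm farther back than shut.
Start: joints at [66.486, 27.513, 91.461, -0, 61.026, -2.67], TCP at [0.231, 0.607, 0.231] pointing down, gripper open.
Joint ranges: [-157.49, 157.49], [-46.99, 117.5], [13.45, 153.17], [-89.5, 269.5], [5.16, 153.95], [-167.48, 167.48]. Speed limits (degrees/s): [108.29, 108.29, 136.94, 172.46, 172.46, 172.46].

INTERFACE

Orientations are given as a 3x3 rotation matrix whose columns are the frame's x, y, z axes.
In Python, from rig import arm gives the robot as it stands.
- The arm moves only by the tool arm_command, never from a script. Its argument "motion" is text: rows parted by semicolons, each of 7 numbers parted by spaces: the finger opening in mm, from 0 to 85.4, then the shift along the world's x, y, z in units of 30 mm (1.0 is 30 mm), then the turn, a rotation vector about the world's x, y, z in units of 8 degrees (1.0 is 8 degrees). A call has 1 to 5 rows; each row is the pose to reach, as a shift and turn from the pose commanded when the call began; what a row does not reach only later rows make up. A row lasts 1/10 s, in which the tool goes at most 50 mm and 8.59 degrees, less where a joint would pass 70% of its speed; a pose out of reach is approached as far as the arm can. A call with a gripper value outside its range is refused whole. The fingers move at their own pace and stop on an object; "force" is the grip in N (left out, the last holds). Time passes only in rows, so rows that repeat a pose let the fingers close. It gives the time, the measured TCP pose, the force, the opening and the grip force at its end, in the units of the state.
- arm.sense(): the state, without advancing time (a new reading comes with each control period).
- arm.read_camera(name): name is "scene" or "top" or "wrist"; returns a dict with "color" (480x640x3 uint8, blue, green, red), "camera_matrix" (3x3 intrinsics, pixels), "D" ([k1, k2, p1, p2, k3] as OpenCV has them; the pictures are not rectified), "extrinsics" (4x4, takes a point from world to camera coordinates); the wrist camera has in their place "tool_from_camera" (4x4, takes a point from camera to tool coordinates, whose origin is the TCP and whose axes are the flange's). Camera axes: x right, y down, z forward; pixel columns grow to the right and rows downward; lengths in m; the calibration is good to about 2 mm. A picture is of the moment at which its call begins: read the wrist's pose just before it. There is no depth.
- arm.hand_in(): hands the job in; it is judged then, once.
The state is a dict: "time": time; "joint_pos": joint angles; "joint_velocities": joint speeds; "joint_efforts": joint torques, N m; "tool_pos": TCP position; "tcp_rot": TCP orientation; "contact_force": force on the tool from outside, world axes, zero at the start; "moment": the same for the moment, N m; "gripper_width": opening from 0.0 (shut) to 1.0 (fully open); "gripper_force": force on a finger pad.
Only numpy, scipy, OpenCV 4.12 (cv2) and the standard library are available. Lean on these libraries where they do the work, as an engineer would, in place of code of your own. Each camera call takes 0.05 s, during which the arm holds its last target. There are 200 camera calls.

## Working session

There is one attempt and no reset: what is moved stays moved. The work goes in short steps, Python scripts to look and compute and a tool call to move; the robot and the scene stay as the last step left them, time stands still between calls to the robot, and variables do not carry over. Pictures are saved under pics/ and viewed, at most 13 in all, crops included, and the job is handed in when it is done.

Besides the shell and the picture viewer there is one more tool, called after "Call:" as name(argument=value, ...) on one line, values as JSON. arm_command: Moves the arm, as the interface text tells. Its arguments: {"type":"object","properties":{"motion":{"type":"string"},"force":{"type":"number"}},"required":["motion"]}

```bash
mkdir -p pics; ls; python3 - <<'E'
from rig import arm
import cv2,pickle
s=arm.sense();print(s)
d={}
for n in("scene","top","wrist"):
    d[n]=arm.read_camera(n);cv2.imwrite(f"pics/{n}0.png",d[n]["color"])
    print(n,{k:v for k,v in d[n].items() if k!="color"})
pickle.dump(d,open("d0.pkl","wb"))
E
```

```text
pics
{'time': 0.0, 'joint_pos': array([ 6.64852356e+01,  2.75515405e+01,  9.14934229e+01, -1.81725851e-03,
        6.10267166e+01, -2.67111426e+00]), 'joint_velocities': array([-0.0249353 , -0.07069271, -0.09011409, -0.07641419, -0.02372516,
        0.03334135]), 'joint_efforts': array([-3.52203664e-03, -9.50644040e+01, -4.30190849e+01, -1.08646825e-04,
        1.18973153e-02, -1.92874331e-04]), 'tool_pos': array([0.23111826, 0.60707805, 0.23065544]), 'tcp_rot': array([[-9.34560337e-01,  3.55804374e-01, -4.73707899e-04],
       [ 3.55804688e-01,  9.34559620e-01, -1.15823174e-03],
       [ 3.06043550e-05, -1.25098493e-03, -9.99999217e-01]]), 'contact_force': array([ 0.57041394, -0.12003299,  0.09597005]), 'moment': array([-0.07061379, -0.05345523, -0.03305844]), 'gripper_force': 0.0, 'gripper_width': 0.9980726421743169}
scene {'camera_matrix': array([[581.58964144,   0.        , 331.86906186],
       [  0.        , 581.58964144, 230.81007312],
       [  0.        ,   0.        ,   1.        ]]), 'D': array([-0.15751647,  0.        ,  0.        ,  0.        ,  0.        ]), 'extrinsics
[... 674 characters left out ...]
9273455,  0.84206136],
       [ 0.        ,  0.        ,  0.        ,  1.        ]])}
wrist {'camera_matrix': array([[385.83607316,   0.        , 317.06783226],
       [  0.        , 385.83607316, 239.3024831 ],
       [  0.        ,   0.        ,   1.        ]]), 'D': array([0.00347728, 0.        , 0.        , 0.        , 0.        ]), 'tool_from_camera': array([[-3.24229769e-04, -9.52538088e-01, -3.04419258e-01,
         7.80662154e-02],
       [ 9.99999786e-01, -1.35830853e-04, -6.40056873e-04,
         4.21634561e-04],
       [ 5.68329023e-04, -3.04419401e-01,  9.52537929e-01,
        -1.42647071e-01],
       [ 0.00000000e+00,  0.00000000e+00,  0.00000000e+00,
         1.00000000e+00]])}
```

View pics/scene0.png

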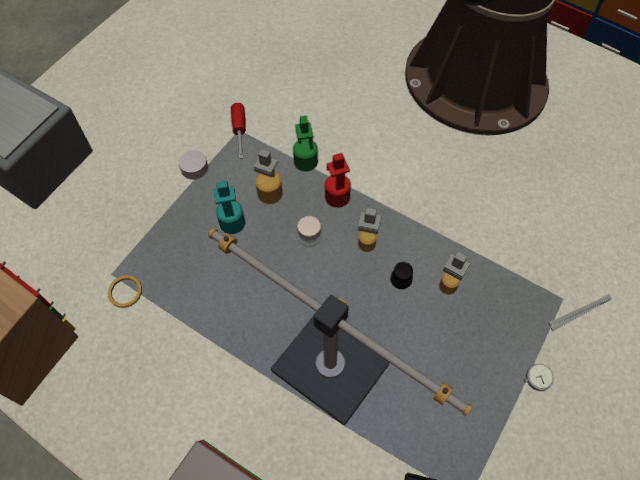

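View pics/top0.png

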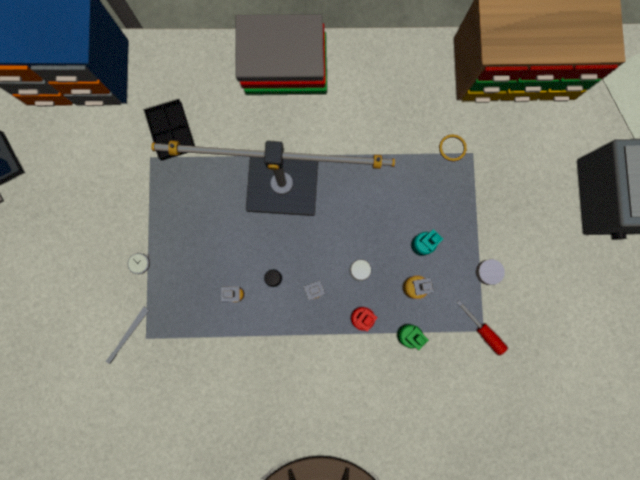

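The scene view shows brass weights at (458,265), (370,220) and, the big one, (265,165). In the top view they are at (232,294), (314,290) and (418,287). Rod ends in the top view are at (154,147) and (395,163).

```bash
python3 - <<'E'
import pickle,cv2,numpy as np
d=pickle.load(open("d0.pkl","rb"))
def crop(n,u,v,w=24,z=266):
    c=d[n]["color"][v-w:v+w,u-w:u+w]; return cv2.resize(c,(z,z),interpolation=cv2.INTER_CUBIC)
a=np.hstack([crop("scene",455,272,32),crop("scene",368,228,32),crop("scene",266,175,32)])
b=np.hstack([crop("top",232,294,24),crop("top",314,290,24),crop("top",418,287,24)])
cv2.imwrite("pics/m1.png",np.clip(np.vstack([a,b])*1.5,0,255).astype(np.uint8))
E
```

```text
(no output)
```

View pics/m1.png

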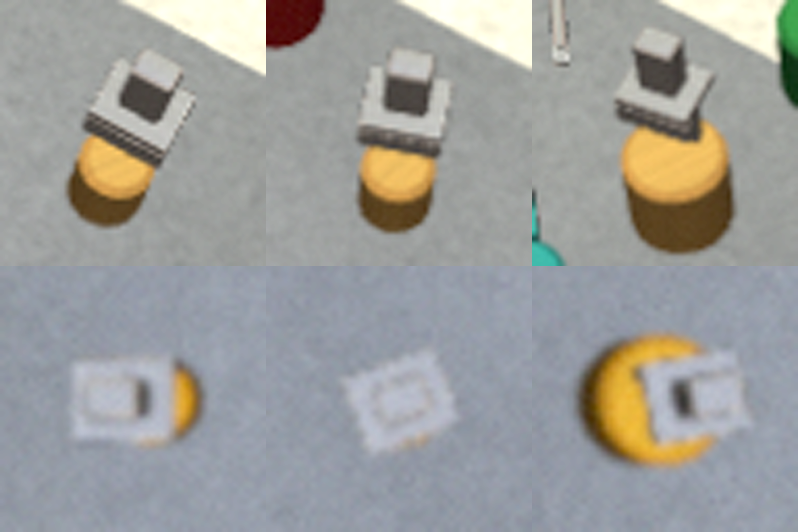

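```bash
cat > h.py <<'E'
import pickle,cv2,numpy as np
from scipy.optimize import least_squares
def proj(c,P,E=None):
    E=c["extrinsics"] if E is None else E
    return cv2.projectPoints(np.asarray(P,float).reshape(-1,3),cv2.Rodrigues(E[:3,:3])[0],E[:3,3],c["camera_matrix"],c["D"])[0].reshape(-1,2)
def ray(c,uv,z,E=None):
    E=c["extrinsics"] if E is None else E
    n=cv2.undistortPoints(np.array([[uv]],float),c["camera_matrix"],c["D"]).ravel()
    R=E[:3,:3];C=-R.T@E[:3,3];v=R.T@[n[0],n[1],1]
    return (C+v*(z-C[2])/v[2])[:2]
def box(x0,x1,y0,y1,z0,z1): return np.array([[x,y,z] for z in(z0,z1) for x,y in((x0,y0),(x1,y0),(x1,y1),(x0,y1))])*1e-3
def place(P,x,y,a):
    c,s=np.cos(a),np.sin(a); return P@np.array([[c,s,0],[-s,c,0],[0,0,1]])+[x,y,0]
E
python3 - <<'E'
from h import *
d=pickle.load(open("d0.pkl","rb"));S,T=d["scene"],d["top"]
f=lambda uv,o,s:np.array(uv)/s+np.array(o)
ss,ts=266/64,266/48
for n,pts in dict(endL=((467,409),(154,147)),colL=((444,394),(173,148)),colR=((227,242),(377,161)),endR=((211,233),(395,163))).items():
    print(n,ray(S,pts[0],.2).round(4),ray(T,pts[1],.2).round(4))
print("loupe",ray(T,(273,278),.034),ray(S,(403,268),.034),"jar",ray(T,(361,269),.035),ray(S,(309,224),.035))
# clicks: roof-top corners any order, tab-top corners, cyl bottom-ish skip
O={"s1":(70,(455-32,272-32),(232-24,294-24),0,
   dict(sr=[(87,115),(163,152),(194,97)],st=[(143,48),(185,63)],tr=[(73,92),(176,92),(70,172),(174,174)],tc=(110,132))),
 "s2":(70,(368-32,228-32),(314-24,290-24),266,
   dict(sr=[(358,128),(440,143),(450,80)],st=[(391,48),(437,52)],tr=[(342,112),(433,84),(458,154),(366,186)],tc=(401,136))),
 "big":(82,(266-32,175-32),(418-24,287-24),532,
   dict(sr=[(617,95),(694,122),(713,72)],st=[(645,30),(684,38)],tr=[(642,103),(735,86),(748,156),(655,174)],tc=(718,130)))}
res={}
img=S["color"].copy();img2=T["color"].copy()
from scipy.spatial.distance import cdist
for n,(h,so,to,dx,k) in O.items():
    roof=box(-12.5,12.5,-15,15,h+5,h+5)[:4];tab=box(-6,6,-8,8,h+31,h+31)[:4]
    g=lambda L,o,s:np.array([f((u-dx,v),o,s) for u,v in L])
    sr,st,tr,tc=g(k["sr"],so,ss),g(k["st"],so,ss),g(k["tr"],to,ts),g([k["tc"]],to,ts)
    nn=lambda a,b:cdist(a,b).min(1)
    r=lambda p:np.r_[nn(sr,proj(S,place(roof,*p))),nn(st,proj(S,place(tab,*p))),nn(tr,proj(T,place(roof,*p))),np.linalg.norm(proj(T,place(tab,*p)).mean(0)-tc)]
    x0=ray(T,tr.mean(0),(h+5)/1000)
    best=min((least_squares(r,[*x0,a],loss="soft_l1") for a in np.radians(np.arange(-90,91,15))),key=lambda q:q.cost)
    res[n]=best.x;print(n,best.x[:2].round(4),np.degrees(best.x[2]).round(1),best.cost.round(2),best.fun.round(1))
pickle.dump(res,open("w.pkl","wb"))
tiles=[]
for flip in(0,1):
    row=[]
    for n,(h,so,to,dx,k) in O.items():
        im=cv2.resize(S["color"][so[1]:so[1]+64,so[0]:so[0]+64],(266,266),interpolation=cv2.INTER_CUBIC)
        for b,c in((box(-12.5,12.5,-15,15,h,h+5),(255,0,0)),(box(-6,6,-8,8,h+5,h+31),(0,255,0)),(box(7.5,12.5,-15,15,h-10,h),(0,0,255)),(box(-12.5,-7.5,-15,15,h-40,h),(255,0,255))):
            x,y,a=res[n];q=((proj(S,place(b,x,y,a+flip*np.pi))-so)*ss).astype(int)
            for i in range(4):
                for e in((i,(i+1)%4),(i+4,(i+1)%4+4),(i,i+4)): cv2.line(im,tuple(map(int,q[e[0]])),tuple(map(int,q[e[1]])),c,1)
        row.append(im)
    tiles.append(np.hstack(row))
cv2.imwrite("pics/m2.png",np.vstack(tiles))
E
```

```text
endL [0.6433 0.2379] [0.6441 0.2356]
colL [0.6416 0.2094] [0.6423 0.2077]
colR [ 0.6164 -0.095 ] [ 0.6189 -0.0959]
endR [ 0.6169 -0.119 ] [ 0.6154 -0.1229]
loupe [0.4534439  0.07428818] [0.45173246 0.07720066] jar [ 0.46672541 -0.08429343] [ 0.46330128 -0.08229342]
s1 [0.4266 0.145 ] -0.0 4.61 [1.7 0.4 0.5 1.6 0.7 0.7 1.6 0.3 1.3 1.2]
s2 [0.4297 0.0022] 16.1 5.78 [2.6 1.5 0.5 1.6 0.8 0.9 0.7 1.1 0.9 1.1]
big [ 0.4328 -0.1813] 14.3 10.38 [1.5 1.7 1.3 2.2 1.4 2.5 2.9 0.3 1.6 2. ]
```

View pics/m2.png

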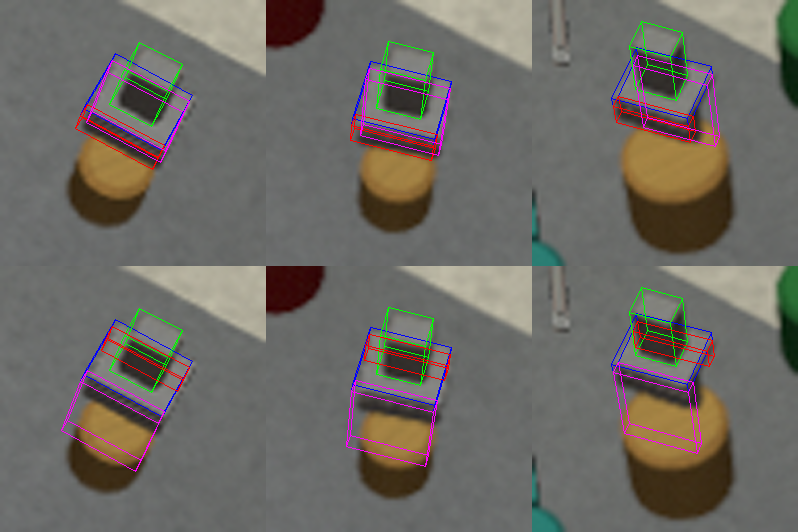

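The overlay fits the upper row (yaw ~0): the noses face +x on both small weights. The big one's yaw is less certain and I'll check it from near. Moving above s1.

Call:
arm_command(motion="85 6.5 -15.4 -1 0 0 -8.65; 85 6.5 -15.4 -1 0 0 -8.65; 85 6.5 -15.4 -1 0 0 -8.65; 85 6.5 -15.4 -1 0 0 -8.65; 85 6.5 -15.4 -1 0 0 -8.65", force=40)

```text
time: 0.65
tool_pos: [0.3285, 0.3757, 0.2162]
tcp_rot: [[-0.436, 0.9, 0.0], [0.9, 0.436, -0.0], [-0.0, -0.0, -1.0]]
contact_force: [0.9, 0.4, -0.9]
gripper_width: 0.998
gripper_force: 0.0
```

Call:
arm_command(motion="85 3.2 -7.7 -0.5 0 0 -3.23; 85 3.2 -7.7 -0.5 0 0 -3.23; 85 3.2 -7.7 -0.5 0 0 -3.23; 85 3.2 -7.7 -0.5 0 0 -3.23; 85 3.2 -7.7 -0.5 0 0 -3.23")

```text
time: 1.15
tool_pos: [0.4244, 0.1452, 0.2014]
tcp_rot: [[-0.006, 1.0, 0.0], [1.0, 0.006, 0.0], [0.0, 0.0, -1.0]]
contact_force: [0.4, 0.3, 0.1]
gripper_width: 0.996
gripper_force: 0.0
```

```bash
python3 - <<'E'
from rig import arm
import cv2,pickle
s=arm.sense();w=arm.read_camera("wrist");pickle.dump((s,w),open("w1.pkl","wb"))
print(s["tool_pos"],s["tcp_rot"].round(3),s["joint_pos"])
cv2.imwrite("pics/w1.png",w["color"])
E
```

```text
[0.42441297 0.14518458 0.20139496] [[-0.006  1.     0.   ]
 [ 1.     0.006  0.   ]
 [ 0.     0.    -1.   ]] [1.50111740e+01 1.37006334e+01 1.18783580e+02 8.56865839e-04
 4.74983587e+01 1.46806400e+01]
```

View pics/w1.png

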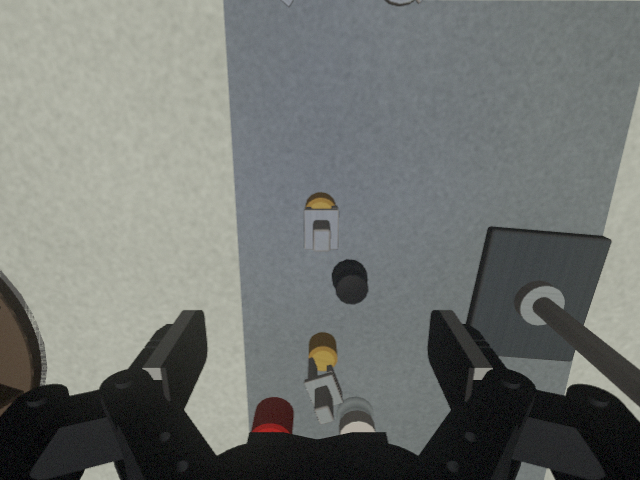

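The wrist view shows s1's roof at (305–338, 209–249), the tab at (321,235), the loupe at (350,282) and s2's roof near (323,387).

```bash
cat >> h.py <<'E'
def wE(s,w):
    T=np.eye(4);T[:3,:3]=s["tcp_rot"];T[:3,3]=s["tool_pos"];return np.linalg.inv(T@w["tool_from_camera"])
E
python3 - <<'E'
from h import *
s,w=pickle.load(open("w1.pkl","rb"));E=wE(s,w)
for uv in((305,209),(338,209),(338,249),(305,249)): print(ray(w,uv,.075,E).round(4))
print("tabtop",ray(w,(321.5,241),.101,E))
print("s2 roof c",ray(w,(323,382),.075,E), [ray(w,p,.075,E).round(4) for p in((306,382),(333,374),(342,402))])
print("loupe",ray(w,(351,290),.034,E),"post/pivot",ray(w,(540,303),.012,E))
E
```

```text
[0.4157 0.1601]
[0.4393 0.1602]
[0.4399 0.13  ]
[0.4156 0.1299]
tabtop [0.42736964 0.14459821]
s2 roof c [0.43005473 0.01301474] [array([0.4159, 0.0129]), array([0.4382, 0.0209]), array([ 0.4463, -0.007 ])]
loupe [0.4546373 0.0775464] post/pivot [0.637217   0.05470462]
```

Call:
arm_command(motion="60 0.1 0 -1.5 0 0 0; 45 0.1 0 -3 0 0 0; 40 0.1 0 -4.1 0 0 0; 40 0.1 0 -4.1 0 0 0; 40 0.1 0 -4.1 0 0 0")

```text
time: 1.7
tool_pos: [0.4268, 0.1471, 0.0787]
tcp_rot: [[-0.006, 1.0, -0.001], [1.0, 0.006, -0.0], [-0.0, -0.001, -1.0]]
contact_force: [0.3, -0.4, 0.9]
gripper_width: 0.467
gripper_force: 0.0
```

Call:
arm_command(motion="8 0 0 0 0 0 0; 8 0 0 0 0 0 0; 8 0 0 0 0 0 0; 8 0 0 0 0 0 0; 8 0 0 0 0 0 0")

```text
time: 2.2
tool_pos: [0.4279, 0.1475, 0.0801]
tcp_rot: [[-0.006, 1.0, 0.003], [1.0, 0.006, 0.001], [0.001, 0.003, -1.0]]
contact_force: [-1.5, -0.6, 12.4]
gripper_width: 0.131
gripper_force: 41.3
```

Call:
arm_command(motion="8 0 0 0.7 0 0 0; 8 0 0 2 0 0 0; 8 0.3 0.2 3.5 0 0 -0.25; 8 1.2 0.4 4.6 0 0 -0.5; 8 2.4 0.6 5.2 0 0 -0.5", force=60)

```text
time: 2.7
tool_pos: [0.5, 0.1657, 0.2393]
tcp_rot: [[0.064, 0.998, 0.005], [0.998, -0.064, 0.001], [0.002, 0.005, -1.0]]
contact_force: [-0.0, 0.2, -2.1]
gripper_width: 0.124
gripper_force: 59.1
```

Call:
arm_command(motion="8 0.8 0 0 0 0 0; 8 1.6 0 0 0 0 0; 8 2.2 0 0 0 0 0; 8 2.4 0 0 0 0 0; 8 2.4 0 0 0 0 0")

```text
time: 3.2
tool_pos: [0.5713, 0.1651, 0.235]
tcp_rot: [[0.064, 0.998, 0.001], [0.998, -0.064, 0.0], [0.0, 0.001, -1.0]]
contact_force: [-0.7, -1.2, -1.8]
gripper_width: 0.121
gripper_force: 59.0
```

```bash
python3 - <<'E'
from rig import arm
import cv2,pickle
s=arm.sense();print(s["tool_pos"],s["contact_force"],s["gripper_width"])
S=arm.read_camera("scene");T=arm.read_camera("top");pickle.dump((s,S,T),open("p1.pkl","wb"))
import numpy as np
a=S["color"][220:420,300:500];b=T["color"][100:250,140:290]
cv2.imwrite("pics/p1.png",np.hstack([cv2.resize(a,(400,400)),cv2.resize(b,(400,400))]))
E
```

```text
[0.57127214 0.16507893 0.23499784] [-0.68977144 -1.23120003 -1.8324333 ] 0.12133474637071343
```

View pics/p1.png

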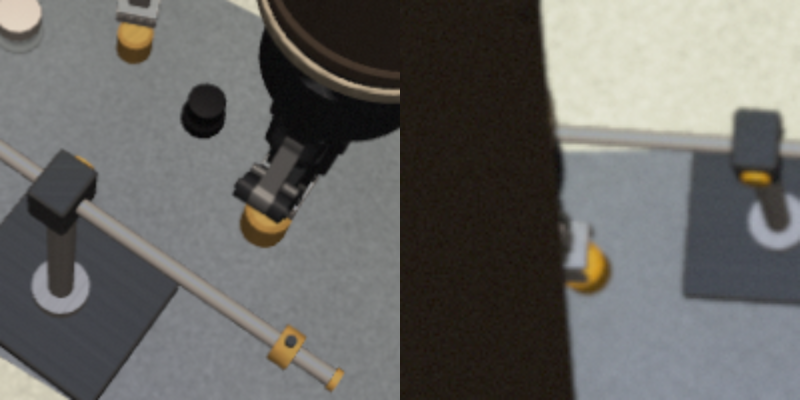

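Call:
arm_command(motion="8 0.8 0 0 0 0 -0.08; 8 1.5 0 0 0 0 -0.08; 8 1.9 0 0 0 0 -0.08; 8 2.1 0 0 0 0 -0.08; 8 2.15 0 0 0 0 -0.08")

```text
time: 3.8
tool_pos: [0.6352, 0.1651, 0.2343]
tcp_rot: [[0.075, 0.997, -0.001], [0.997, -0.075, -0.0], [-0.0, -0.001, -1.0]]
contact_force: [-0.3, -0.6, -2.2]
gripper_width: 0.125
gripper_force: 59.1
```

Call:
arm_command(motion="8 0.03 0 0 0 0 0; 8 0.06 0 0 0 0 0; 8 0.08 0 0 0 0 0; 8 0.1 0 0 0 0 0; 8 0.1 0 0 0 0 0")

```text
time: 4.3
tool_pos: [0.6385, 0.1651, 0.2345]
tcp_rot: [[0.075, 0.997, 0.0], [0.997, -0.075, 0.0], [0.0, 0.0, -1.0]]
contact_force: [0.4, 0.6, -2.5]
gripper_width: 0.124
gripper_force: 59.1
```

Call:
arm_command(motion="8 0.03 0 0 0 0 0; 8 0.05 0 0 0 0 0; 8 0.07 0 0 0 0 0; 8 0.08 0 0 0 0 0; 8 0.08 0 0 0 0 0")

```text
time: 4.8
tool_pos: [0.641, 0.1651, 0.2344]
tcp_rot: [[0.075, 0.997, -0.0], [0.997, -0.075, 0.0], [0.0, -0.0, -1.0]]
contact_force: [0.1, -0.2, -1.9]
gripper_width: 0.124
gripper_force: 59.1
```

Call:
arm_command(motion="8 0.02 0 0 0 0 0; 8 0.04 0 0 0 0 0; 8 0.06 0 0 0 0 0; 8 0.06 0 0 0 0 0; 8 0.06 0 0 0 0 0")

```text
time: 5.3
tool_pos: [0.6424, 0.1651, 0.2342]
tcp_rot: [[0.075, 0.997, -0.001], [0.997, -0.075, -0.0], [-0.0, -0.001, -1.0]]
contact_force: [-3.4, 1.1, -0.6]
gripper_width: 0.126
gripper_force: 59.1
```

Call:
arm_command(motion="8 -0.085 0 0 0 0 0; 8 -0.085 0 -0.2 0 0 0; 8 -0.085 0 -0.45 0 0 0; 8 -0.085 0 -0.6 0 0 0; 8 -0.085 0 -0.66 0 0 0")

```text
time: 5.8
tool_pos: [0.6399, 0.165, 0.2136]
tcp_rot: [[0.075, 0.997, -0.001], [0.997, -0.075, -0.0], [-0.0, -0.001, -1.0]]
contact_force: [-1.2, 0.1, -1.2]
gripper_width: 0.128
gripper_force: 59.2
```

```bash
python3 - <<'E'
from rig import arm
import numpy as np
F=[]
for i in range(4):
    arm.read_camera("top");s=arm.sense();F.append(s["contact_force"])
print(np.mean(F,0),np.std(F,0),s["tool_pos"])
E
```

```text
[ 0.26349607 -0.24687075 -1.23631713] [0.25771969 0.66159056 0.53664952] [0.64036369 0.16512666 0.21467992]
```

Call:
arm_command(motion="8 0.01 0.12 -0.03 0 0 0; 8 0.02 0.25 -0.06 0 0 0; 8 0.028 0.36 -0.06 0 0 0; 8 0.035 0.45 -0.06 0 0 0; 8 0.035 0.45 -0.06 0 0 0")

```text
time: 6.5
tool_pos: [0.6413, 0.1792, 0.2129]
tcp_rot: [[0.074, 0.997, 0.0], [0.997, -0.074, 0.0], [0.0, 0.0, -1.0]]
contact_force: [0.4, 0.4, -1.1]
gripper_width: 0.127
gripper_force: 59.2
```

Call:
arm_command(motion="8 0 0.03 0 0 0 0; 8 0.005 0.05 0 0 0 0; 8 0.005 0.07 0 0 0 0; 8 0.005 0.07 0 0 0 0; 8 0.005 0.07 0 0 0 0")

```text
time: 7.0
tool_pos: [0.6414, 0.1807, 0.2128]
tcp_rot: [[0.075, 0.997, 0.0], [0.997, -0.075, 0.0], [0.0, 0.0, -1.0]]
contact_force: [-0.8, 0.2, -0.1]
gripper_width: 0.124
gripper_force: 59.2
```

Call:
arm_command(motion="8 0 0.02 0 0 0 0; 8 0.005 0.04 0 0 0 0; 8 0.005 0.06 0 0 0 0; 8 0.005 0.06 0 0 0 0; 8 0.005 0.06 0 0 0 0")

```text
time: 7.5
tool_pos: [0.6416, 0.1826, 0.2128]
tcp_rot: [[0.075, 0.997, -0.0], [0.997, -0.075, 0.0], [0.0, -0.0, -1.0]]
contact_force: [-0.6, 0.3, -1.0]
gripper_width: 0.126
gripper_force: 59.2
```

Call:
arm_command(motion="8 0 0.03 0 0 0 0; 8 0.005 0.06 0 0 0 0; 8 0.008 0.09 0 0 0 0; 8 0.008 0.09 0 0 0 0; 8 0.008 0.09 0 0 0 0")

```text
time: 8.0
tool_pos: [0.6418, 0.1853, 0.2128]
tcp_rot: [[0.075, 0.997, 0.0], [0.997, -0.075, 0.0], [0.0, 0.0, -1.0]]
contact_force: [0.0, 0.4, -0.2]
gripper_width: 0.125
gripper_force: 59.2
```

Call:
arm_command(motion="8 0 0.02 0 0 0 0; 8 0.005 0.04 0 0 0 0; 8 0.005 0.05 0 0 0 0; 8 0.005 0.05 0 0 0 0")

```text
time: 8.4
tool_pos: [0.6419, 0.1868, 0.2128]
tcp_rot: [[0.075, 0.997, -0.0], [0.997, -0.075, -0.0], [-0.0, -0.0, -1.0]]
contact_force: [-0.1, 1.3, -1.2]
gripper_width: 0.122
gripper_force: 59.2
```

Call:
arm_command(motion="8 0 0.02 0 0 0 0; 8 0.005 0.04 0 0 0 0; 8 0.005 0.05 0 0 0 0; 8 0.005 0.05 0 0 0 0")

```text
time: 8.8
tool_pos: [0.6421, 0.1882, 0.2128]
tcp_rot: [[0.075, 0.997, -0.0], [0.997, -0.075, -0.0], [-0.0, -0.0, -1.0]]
contact_force: [1.1, -0.1, -1.6]
gripper_width: 0.122
gripper_force: 59.2
```

Call:
arm_command(motion="8 0 0.02 0 0 0 0; 8 0.005 0.04 0 0 0 0; 8 0.005 0.04 0 0 0 0; 8 0.005 0.04 0 0 0 0")

```text
time: 9.2
tool_pos: [0.6421, 0.1886, 0.2126]
tcp_rot: [[0.075, 0.997, -0.001], [0.997, -0.075, -0.001], [-0.001, -0.0, -1.0]]
contact_force: [-0.8, -6.6, -1.3]
gripper_width: 0.126
gripper_force: 59.1
```

Call:
arm_command(motion="8 0 0 -0.03 0 0 0; 8 0 0 -0.06 0 0 0; 8 0 -0.03 -0.1 0 0 0; 8 0 -0.05 -0.15 0 0 0; 8 0 -0.05 -0.2 0 0 0")

```text
time: 9.7
tool_pos: [0.6423, 0.188, 0.2068]
tcp_rot: [[0.075, 0.997, 0.0], [0.997, -0.075, 0.0], [0.0, 0.0, -1.0]]
contact_force: [-0.3, -0.7, 0.9]
gripper_width: 0.126
gripper_force: 59.3
```

Call:
arm_command(motion="8 0 0 -0.04 0 0 0; 8 0 0 -0.08 0 0 0; 8 0 0 -0.12 0 0 0; 8 0 0 -0.12 0 0 0; 8 0 0 -0.12 0 0 0")

```text
time: 10.2
tool_pos: [0.6423, 0.1879, 0.2032]
tcp_rot: [[0.075, 0.997, -0.0], [0.997, -0.075, -0.0], [-0.0, -0.0, -1.0]]
contact_force: [-1.7, -2.0, 0.3]
gripper_width: 0.123
gripper_force: 59.5
```

```bash
cat > look.py <<'E'
from rig import arm
import cv2,pickle,sys
import numpy as np
F=[]
for i in range(3):
    s=arm.sense();F.append(s["contact_force"]);S=arm.read_camera("scene")
T=arm.read_camera("top");s=arm.sense()
pickle.dump((s,S,T),open(sys.argv[1]+".pkl","wb"))
print(np.mean(F,0).round(2),s["tool_pos"].round(4),s["time"])
E
cat > rod.py <<'E'
import sys
from h import *
# rod axis edges fit: predict right end px in scene for tilt
s,S,T=pickle.load(open(sys.argv[1]+".pkl","rb"))
c=np.array([.6305,.058,.2]);a=np.radians(-4.4);u=np.array([-np.sin(a),np.cos(a),0])
im=S["color"]
hsv=cv2.cvtColor(im,cv2.COLOR_BGR2HSV)
m=(cv2.inRange(hsv,(12,120,90),(30,255,255)))
for sgn in(1,-1):
    best=[]
    for t in np.arange(-.14,.141,.005):
        p=c+sgn*.18*(np.cos(t)*u+np.sin(t)*sgn*np.array([0,0,1.]))
        best.append((t,*proj(S,p)[0].round(0)))
    # brass end caps / collars centroid
    n,l,st,ce=cv2.connectedComponentsWithStats(m)
    P=np.array([b[1:] for b in best])
    for i in range(1,n):
        if st[i,4]>8:
            D=np.linalg.norm(P-ce[i],axis=1)
            if D.min()<14: print("LR"[sgn<0],"cap",ce[i].round(1),st[i,4],"tilt~",best[D.argmin()][0].round(3),D.min().round(1))
E
python3 look.py q1; python3 rod.py q1; cp q1.pkl q1b.pkl; python3 - <<'E'
import pickle
d=pickle.load(open("d0.pkl","rb"));pickle.dump((0,d["scene"],d["top"]),open("q0.pkl","wb"))
E
echo base; python3 rod.py q0
```

```text
[-1.21 -1.86  1.21] [0.6423 0.1879 0.2032] 10.4
L cap [463.3 412.8] 40 tilt~ -0.085 0.8
R cap [209.6 225.1] 30 tilt~ 0.09 1.6
R cap [224.2 236.5] 144 tilt~ -0.135 11.6
base
L cap [467.2 409.3] 39 tilt~ 0.01 0.3
R cap [211.4 231.8] 28 tilt~ -0.005 1.4
R cap [225.3 241.8] 114 tilt~ -0.135 11.3
```

Call:
arm_command(motion="30 0 0 0 0 0 0; 30 0 0 0 0 0 0; 35 0 0 0 0 0 0; 40 0 0 1 0 0 0; 50 0 0 2.5 0 0 0")

```text
time: 10.9
tool_pos: [0.6408, 0.1876, 0.2764]
tcp_rot: [[0.075, 0.997, -0.005], [0.997, -0.075, -0.001], [-0.001, -0.005, -1.0]]
contact_force: [0.8, -0.1, 0.3]
gripper_width: 0.583
gripper_force: 0.0
```

```bash
python3 look.py q2; python3 rod.py q2; python3 - <<'E'
import pickle,cv2,numpy as np
s,S,T=pickle.load(open("q2.pkl","rb"))
cv2.imwrite("pics/q2.png",np.hstack([cv2.resize(S["color"][220:420,300:500],(400,400)),cv2.resize(S["color"][130:330,160:360],(400,400))]))
E
```

```text
[1.44 0.23 3.  ] [0.6429 0.1881 0.2795] 11.1
L cap [463.4 412.8] 39 tilt~ -0.085 0.9
R cap [209.8 225.4] 29 tilt~ 0.09 1.8
R cap [224.4 236.8] 150 tilt~ -0.135 11.7
```

View pics/q2.png

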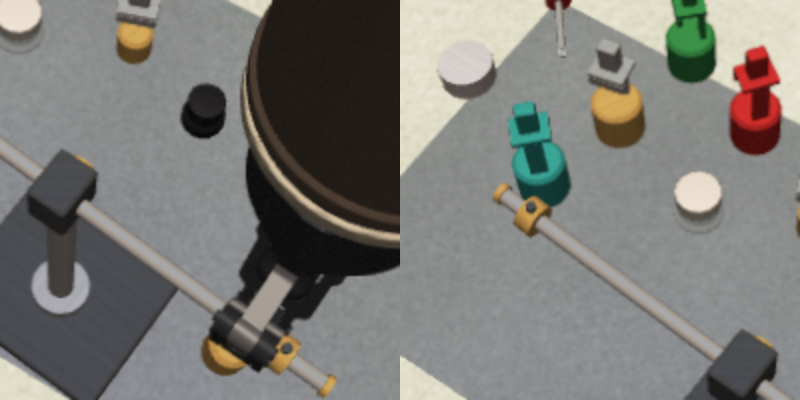

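The small weight hangs at the left collar at tilt ≈ −0.09. The big weight stands at crop (615,95) near the turquoise decoy. Moving over it.

Call:
arm_command(motion="70 -7 -12.3 0 0 0 2.2; 85 -7 -12.3 0 0 0 2.2; 85 -7 -12.3 -1 0 0 2.2; 85 -7 -12.3 -2 0 0 2.2; 85 -7 -12.3 -2 0 0 2.2")

```text
time: 11.6
tool_pos: [0.5182, -0.0281, 0.2527]
tcp_rot: [[-0.231, 0.973, -0.001], [0.973, 0.231, 0.0], [0.0, -0.001, -1.0]]
contact_force: [0.4, 0.0, 0.7]
gripper_width: 0.995
gripper_force: 0.0
```

Call:
arm_command(motion="85 -2.8 -5.1 -1 0 0 0; 85 -2.8 -5.1 -1 0 0 0; 85 -2.8 -5.1 -1 0 0 0; 85 -2.8 -5.1 -1 0 0 0; 85 -2.8 -5.1 -1 0 0 0")

```text
time: 12.1
tool_pos: [0.4335, -0.1819, 0.2225]
tcp_rot: [[-0.227, 0.974, -0.003], [0.974, 0.227, 0.001], [0.001, -0.002, -1.0]]
contact_force: [0.6, -0.1, 0.4]
gripper_width: 0.991
gripper_force: 0.0
```

```bash
python3 - <<'E'
from rig import arm
import cv2,pickle
s=arm.sense();w=arm.read_camera("wrist");pickle.dump((s,w),open("w2.pkl","wb"))
print(s["tool_pos"],s["tcp_rot"].round(3),s["joint_pos"].round(1))
cv2.imwrite("pics/w2.png",cv2.resize(w["color"][120:420,150:500],(700,600),interpolation=cv2.INTER_CUBIC))
E
```

```text
[ 0.43353335 -0.18187568  0.22245135] [[-0.227  0.974 -0.003]
 [ 0.974  0.227  0.001]
 [ 0.001 -0.002 -1.   ]] [-26.4  13.8 114.8  -0.   51.5 -39.5]
```

View pics/w2.png

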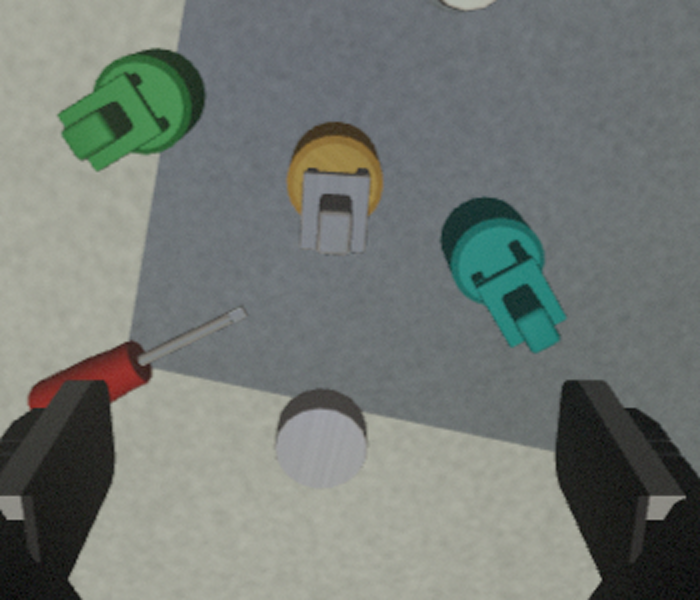

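```bash
python3 - <<'E'
from h import *
s,w=pickle.load(open("w2.pkl","rb"));E=wE(s,w)
f=lambda u,v:(u/2+150,v/2+120)
P=np.array([ray(w,f(*p),.087,E) for p in((307,174),(371,176),(366,254),(301,248))]);print(P.round(4),P.mean(0))
for i,j in((0,1),(3,2),(3,0),(2,1)): q=P[j]-P[i];print(np.linalg.norm(q).round(4),np.degrees(np.arctan2(q[1],q[0])).round(1))
print("tab",ray(w,f(336,231),.113,E),"turq tab",ray(w,f(535,335),.113,E),"cyl",ray(w,f(335,176),.042,E))
E
```

```text
[[ 0.4202 -0.1701]
 [ 0.4434 -0.1655]
 [ 0.4488 -0.1954]
 [ 0.4242 -0.1987]] [ 0.4341431  -0.18239532]
0.0236 11.3
0.0248 7.6
0.0289 97.9
0.0304 100.3
tab [ 0.43381827 -0.18124825] turq tab [ 0.51179048 -0.20290445] cyl [ 0.4326886 -0.1786559]
```

Call:
arm_command(motion="60 0.02 0 -1.5 0 0 -0.45; 45 0.02 0 -3 0 0 -0.45; 40 0.02 0 -4.3 0 0 -0.45; 40 0.02 0 -4.3 0 0 -0.45; 40 0.02 0 -4.3 0 0 -0.45")

```text
time: 12.65
tool_pos: [0.4367, -0.1791, 0.095]
tcp_rot: [[-0.169, 0.986, -0.002], [0.986, 0.169, 0.001], [0.001, -0.002, -1.0]]
contact_force: [-0.4, -0.4, 0.9]
gripper_width: 0.473
gripper_force: 0.0
```

Call:
arm_command(motion="8 0 0 0 0 0 0; 8 0 0 0 0 0 0; 8 0 0 0 0 0 0; 8 0 0 0 0 0 0; 8 0 0 0 0 0 0")

```text
time: 13.15
tool_pos: [0.437, -0.1803, 0.0966]
tcp_rot: [[-0.169, 0.986, 0.002], [0.986, 0.169, -0.001], [-0.001, 0.001, -1.0]]
contact_force: [-4.6, -0.9, 13.2]
gripper_width: 0.123
gripper_force: 58.6
```

Call:
arm_command(motion="8 0 0 0.6 0 0 0; 8 0 0 2 0 0 -0.5; 8 0 0.5 3.5 0 0 -1; 8 0.3 1.8 4.9 0 0 -1.5; 8 1.2 3.2 5.2 0 0 -1.77", force=80)

```text
time: 13.65
tool_pos: [0.4695, -0.09, 0.2541]
tcp_rot: [[0.083, 0.997, 0.006], [0.997, -0.083, -0.002], [-0.001, 0.006, -1.0]]
contact_force: [1.6, -1.1, -3.6]
gripper_width: 0.115
gripper_force: 78.7
```

Call:
arm_command(motion="8 1 0.8 0 0 0 0; 8 2.2 1.3 0 0 0 0; 8 3 1.3 0 0 0 0; 8 3 1.3 0 0 0 0; 8 3 1.3 0 0 0 0")

```text
time: 14.15
tool_pos: [0.5589, -0.0506, 0.2497]
tcp_rot: [[0.077, 0.997, 0.0], [0.997, -0.077, -0.0], [-0.0, 0.0, -1.0]]
contact_force: [-1.4, -0.4, -2.8]
gripper_width: 0.116
gripper_force: 78.7
```

Call:
arm_command(motion="8 0.7 0 0 0 0 0; 8 1.4 0 0 0 0 0; 8 1.9 0 0 0 0 0; 8 2.1 0 0 0 0 0; 8 2.14 0 0 0 0 0")

```text
time: 14.65
tool_pos: [0.6228, -0.0511, 0.2493]
tcp_rot: [[0.078, 0.997, -0.0], [0.997, -0.078, -0.0], [-0.0, -0.0, -1.0]]
contact_force: [-0.1, 0.2, -2.4]
gripper_width: 0.119
gripper_force: 78.8
```

Call:
arm_command(motion="8 0.03 0 0 0 0 0; 8 0.05 0 0 0 0 0; 8 0.06 0 0 0 0 0; 8 0.06 0 0 0 0 0")

```text
time: 15.05
tool_pos: [0.6249, -0.0508, 0.2492]
tcp_rot: [[0.078, 0.997, 0.0], [0.997, -0.078, -0.0], [-0.0, 0.0, -1.0]]
contact_force: [-0.4, 0.1, -3.6]
gripper_width: 0.116
gripper_force: 78.8
```

Call:
arm_command(motion="8 0.02 0 0 0 0 0; 8 0.04 0 0 0 0 0; 8 0.04 0 0 0 0 0; 8 0.04 0 0 0 0 0")

```text
time: 15.45
tool_pos: [0.6259, -0.0508, 0.2489]
tcp_rot: [[0.078, 0.997, -0.001], [0.997, -0.078, 0.0], [-0.0, -0.001, -1.0]]
contact_force: [-2.3, -0.6, -1.9]
gripper_width: 0.112
gripper_force: 78.9
```

Call:
arm_command(motion="8 -0.09 0 0 0 0 0; 8 -0.09 0 -0.2 0 0 0; 8 -0.09 0 -0.45 0 0 0; 8 -0.09 0 -0.62 0 0 0; 8 -0.09 0 -0.7 0 0 0")

```text
time: 15.95
tool_pos: [0.6234, -0.0508, 0.2271]
tcp_rot: [[0.078, 0.997, -0.001], [0.997, -0.078, 0.0], [0.0, -0.001, -1.0]]
contact_force: [-0.1, -0.0, -1.0]
gripper_width: 0.113
gripper_force: 78.9
```

Call:
arm_command(motion="8 0 -0.1 0 0 0 0; 8 0 -0.2 0 0 0 0; 8 -0.02 -0.28 0 0 0 0; 8 -0.02 -0.3 0 0 0 0; 8 -0.02 -0.3 0 0 0 0")

```text
time: 16.45
tool_pos: [0.6231, -0.0601, 0.2282]
tcp_rot: [[0.078, 0.997, 0.0], [0.997, -0.078, -0.0], [-0.0, 0.0, -1.0]]
contact_force: [0.4, -0.6, -1.6]
gripper_width: 0.115
gripper_force: 78.9
```

```bash
python3 look.py q3; python3 rod.py q3
```

```text
[ 0.44 -0.05 -2.25] [ 0.623  -0.0598  0.2281] 16.65
L cap [464.5 412. ] 40 tilt~ -0.065 0.5
```

Call:
arm_command(motion="8 0 -0.04 0 0 0 0; 8 0 -0.07 0 0 0 0; 8 -0.008 -0.1 0 0 0 0; 8 -0.008 -0.1 0 0 0 0")

```text
time: 17.05
tool_pos: [0.6228, -0.0629, 0.228]
tcp_rot: [[0.078, 0.997, -0.0], [0.997, -0.078, -0.0], [-0.0, -0.0, -1.0]]
contact_force: [0.7, 0.3, -2.7]
gripper_width: 0.116
gripper_force: 78.9
```

Call:
arm_command(motion="8 0 -0.03 0 0 0 0; 8 0 -0.06 0 0 0 0; 8 -0.006 -0.08 0 0 0 0; 8 -0.006 -0.08 0 0 0 0")

```text
time: 17.45
tool_pos: [0.6226, -0.0653, 0.228]
tcp_rot: [[0.078, 0.997, -0.0], [0.997, -0.078, -0.0], [-0.0, -0.0, -1.0]]
contact_force: [-0.4, 0.5, -1.9]
gripper_width: 0.114
gripper_force: 78.9
```

Call:
arm_command(motion="8 0 -0.03 0 0 0 0; 8 0 -0.06 0 0 0 0; 8 -0.006 -0.08 0 0 0 0; 8 -0.006 -0.08 0 0 0 0")

```text
time: 17.85
tool_pos: [0.6224, -0.0677, 0.2281]
tcp_rot: [[0.078, 0.997, 0.0], [0.997, -0.078, -0.0], [-0.0, 0.0, -1.0]]
contact_force: [1.0, -0.2, -2.1]
gripper_width: 0.113
gripper_force: 78.9
```

Call:
arm_command(motion="8 0 -0.02 0 0 0 0; 8 0 -0.04 0 0 0 0; 8 -0.004 -0.05 0 0 0 0; 8 -0.004 -0.05 0 0 0 0")

```text
time: 18.25
tool_pos: [0.6223, -0.0692, 0.228]
tcp_rot: [[0.078, 0.997, -0.0], [0.997, -0.078, -0.0], [-0.0, -0.0, -1.0]]
contact_force: [0.0, 0.6, -2.2]
gripper_width: 0.115
gripper_force: 78.9
```

Call:
arm_command(motion="8 0 -0.02 0 0 0 0; 8 -0.003 -0.04 0 0 0 0; 8 -0.003 -0.04 0 0 0 0")

```text
time: 18.55
tool_pos: [0.6222, -0.0704, 0.2281]
tcp_rot: [[0.078, 0.997, -0.0], [0.997, -0.078, -0.0], [-0.0, -0.0, -1.0]]
contact_force: [-0.2, -0.1, -1.8]
gripper_width: 0.117
gripper_force: 78.9
```

Call:
arm_command(motion="8 0 -0.02 0 0 0 0; 8 -0.003 -0.04 0 0 0 0; 8 -0.003 -0.04 0 0 0 0")

```text
time: 18.85
tool_pos: [0.6221, -0.0715, 0.228]
tcp_rot: [[0.078, 0.997, -0.0], [0.997, -0.078, 0.0], [0.0, -0.0, -1.0]]
contact_force: [0.1, 0.8, -2.5]
gripper_width: 0.113
gripper_force: 78.9
```

Call:
arm_command(motion="8 0 -0.02 0 0 0 0; 8 -0.003 -0.04 0 0 0 0; 8 -0.003 -0.04 0 0 0 0")

```text
time: 19.15
tool_pos: [0.622, -0.072, 0.2279]
tcp_rot: [[0.078, 0.997, -0.0], [0.997, -0.078, 0.001], [0.001, -0.0, -1.0]]
contact_force: [0.8, 6.7, -2.2]
gripper_width: 0.117
gripper_force: 78.8
```

Call:
arm_command(motion="8 0 0 0 0 0 0; 8 0 0 -0.05 0 0 0; 8 0 0.02 -0.15 0 0 0; 8 0 0.035 -0.25 0 0 0; 8 0 0.035 -0.35 0 0 0")

```text
time: 19.65
tool_pos: [0.6221, -0.0719, 0.2174]
tcp_rot: [[0.078, 0.997, 0.0], [0.997, -0.078, -0.0], [-0.0, 0.0, -1.0]]
contact_force: [0.7, -1.1, -1.0]
gripper_width: 0.114
gripper_force: 79.0
```

Call:
arm_command(motion="8 0 0 -0.08 0 0 0; 8 0 0 -0.16 0 0 0; 8 0 0 -0.22 0 0 0; 8 0 0 -0.22 0 0 0; 8 0 0 -0.22 0 0 0")

```text
time: 20.15
tool_pos: [0.622, -0.0717, 0.211]
tcp_rot: [[0.078, 0.997, -0.0], [0.997, -0.078, -0.0], [-0.0, -0.0, -1.0]]
contact_force: [0.0, -1.6, 0.2]
gripper_width: 0.115
gripper_force: 79.1
```

```bash
python3 look.py q4; python3 rod.py q4
```

```text
[-0.22 -2.05  0.17] [ 0.622  -0.0717  0.211 ] 20.35
L cap [469.  406.6] 43 tilt~ 0.075 0.6
R cap [212.5 237. ] 16 tilt~ -0.07 0.5
```

Call:
arm_command(motion="30 0 0 0 0 0 0; 30 0 0 0 0 0 0; 35 0 0 0 0 0 0; 40 0 0 1 0 0 0; 50 0 0 2.5 0 0 0")

```text
time: 20.85
tool_pos: [0.6205, -0.0713, 0.2844]
tcp_rot: [[0.078, 0.997, -0.005], [0.997, -0.078, 0.001], [0.001, -0.005, -1.0]]
contact_force: [0.6, -0.6, 0.9]
gripper_width: 0.583
gripper_force: 0.0
```

```bash
python3 look.py q5; python3 rod.py q5
```

```text
[ 1.19 -0.56  3.58] [ 0.6226 -0.0717  0.2871] 21.05
L cap [468.9 406.6] 43 tilt~ 0.075 0.6
R cap [224.2 248.1] 77 tilt~ -0.14 11.4
```

Call:
arm_command(motion="70 -1.6 0.6 0 0 0 1; 85 -3.2 1.2 -0.3 0 0 2; 85 -4.8 1.9 -1.5 0 0 2.56; 85 -6.3 2.5 -2.9 0 0 2.56; 85 -6.3 2.5 -2.9 0 0 2.56")

```text
time: 21.55
tool_pos: [0.4285, 0.0043, 0.1966]
tcp_rot: [[-0.277, 0.961, -0.004], [0.961, 0.277, 0.0], [0.001, -0.004, -1.0]]
contact_force: [-0.3, 0.3, 0.4]
gripper_width: 0.994
gripper_force: 0.0
```

Call:
arm_command(motion="85 0 0 0 0 0 0; 85 0 0 0 0 0 0")

```text
time: 21.75
tool_pos: [0.4326, 0.0035, 0.1985]
tcp_rot: [[-0.277, 0.961, -0.001], [0.961, 0.277, 0.0], [0.0, -0.001, -1.0]]
contact_force: [0.1, -0.2, 1.4]
gripper_width: 0.998
gripper_force: 0.0
```

```bash
python3 - <<'E'
from rig import arm
import cv2,pickle
s=arm.sense();w=arm.read_camera("wrist");pickle.dump((s,w),open("w3.pkl","wb"))
print(s["tool_pos"],s["tcp_rot"].round(3),s["joint_pos"].round(1))
cv2.imwrite("pics/w3.png",cv2.resize(w["color"][100:400,150:500],(700,600),interpolation=cv2.INTER_CUBIC))
E
```

```text
[0.43264031 0.0034758  0.19849437] [[-0.277  0.961 -0.001]
 [ 0.961  0.277  0.   ]
 [ 0.    -0.001 -1.   ]] [ -3.6  12.7 120.7  -0.   46.6 -19.6]
```

View pics/w3.png

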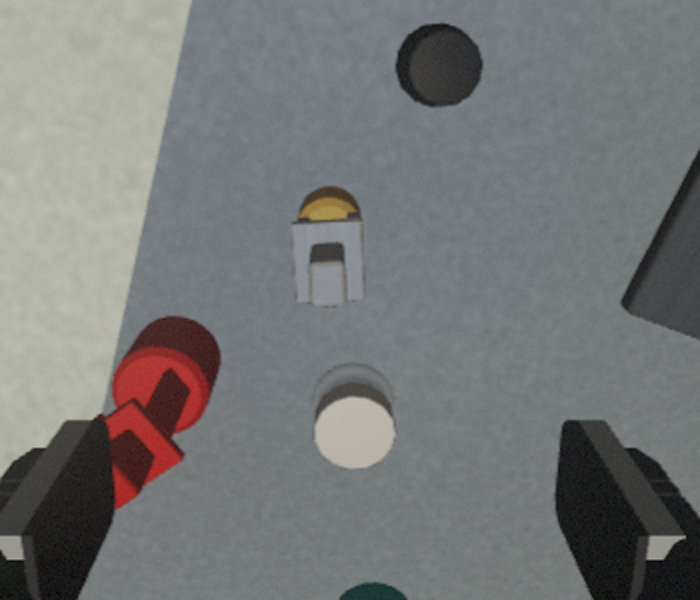

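```bash
python3 - <<'E'
from h import *
s,w=pickle.load(open("w3.pkl","rb"));E=wE(s,w)
f=lambda u,v:(u/2+150,v/2+100)
P=np.array([ray(w,f(*p),.075,E) for p in((292,222),(364,220),(364,301),(295,303))]);print(P.mean(0),"tab",ray(w,f(328,284),.101,E),"red tab",ray(w,f(120,475),.113,E))
for i,j in((0,1),(3,2),(3,0),(2,1)): q=P[j]-P[i];print(np.linalg.norm(q).round(4),np.degrees(np.arctan2(q[1],q[0])).round(1))
E
```

```text
[0.43085246 0.0023462 ] tab [0.4307665  0.00259396] red tab [ 0.38084515 -0.07840625]
0.0255 17.7
0.0252 17.8
0.0304 107.1
0.0304 106.7
```

Call:
arm_command(motion="60 -0.06 -0.06 -1.5 0 0 0.1; 45 -0.06 -0.06 -3 0 0 0.1; 35 -0.06 -0.06 -3.88 0 0 0.1; 30 -0.06 -0.06 -3.88 0 0 0.1; 30 -0.06 -0.06 -3.88 0 0 0.1")

```text
time: 22.3
tool_pos: [0.4322, 0.0013, 0.0829]
tcp_rot: [[-0.289, 0.957, -0.0], [0.957, 0.289, 0.0], [0.0, -0.0, -1.0]]
contact_force: [0.4, -0.2, 0.1]
gripper_width: 0.352
gripper_force: 0.0
```

Call:
arm_command(motion="8 0 0 0 0 0 0; 8 0 0 0 0 0 0; 8 0 0 0 0 0 0; 8 0 0 0 0 0 0; 8 0 0 0 0 0 0", force=60)

```text
time: 22.8
tool_pos: [0.4322, 0.0014, 0.0841]
tcp_rot: [[-0.29, 0.957, 0.003], [0.957, 0.29, -0.0], [-0.001, 0.002, -1.0]]
contact_force: [-1.9, -1.4, 4.9]
gripper_width: 0.123
gripper_force: 58.9
```

Call:
arm_command(motion="8 0 0 0.6 0 0 0; 8 0 0 2 0 0 -0.6; 8 0.2 0.4 3.6 0 0 -1.4; 8 0.6 1.4 5 0 0 -2.1; 8 1.6 2.6 5.4 0 0 -2.66")

```text
time: 23.3
tool_pos: [0.4795, 0.0793, 0.2502]
tcp_rot: [[0.083, 0.996, 0.007], [0.997, -0.083, 0.0], [0.001, 0.007, -1.0]]
contact_force: [1.1, -1.5, -3.6]
gripper_width: 0.124
gripper_force: 59.1
```

Call:
arm_command(motion="8 1.2 0.9 0 0 0 0; 8 2.2 1.5 0 0 0 0; 8 2.7 1.7 0 0 0 0; 8 2.7 1.7 0 0 0 0; 8 2.7 1.7 0 0 0 0")

```text
time: 23.8
tool_pos: [0.5594, 0.13, 0.2451]
tcp_rot: [[0.077, 0.997, 0.0], [0.997, -0.077, 0.0], [0.0, 0.0, -1.0]]
contact_force: [0.4, -0.7, -2.5]
gripper_width: 0.122
gripper_force: 59.0
```

Call:
arm_command(motion="8 1 0 0 0 0 0; 8 1.8 0 0 0 0 0; 8 2.3 0 0 0 0 0; 8 2.5 0 0 0 0 0; 8 2.58 0 0 0 0 0")

```text
time: 24.3
tool_pos: [0.6367, 0.1295, 0.2447]
tcp_rot: [[0.078, 0.997, -0.0], [0.997, -0.078, -0.0], [-0.0, -0.0, -1.0]]
contact_force: [-0.3, -0.3, -0.7]
gripper_width: 0.12
gripper_force: 59.1
```

Call:
arm_command(motion="8 0.03 0 0 0 0 0; 8 0.05 0 0 0 0 0; 8 0.06 0 0 0 0 0; 8 0.06 0 0 0 0 0")

```text
time: 24.7
tool_pos: [0.6387, 0.1301, 0.2445]
tcp_rot: [[0.078, 0.997, -0.0], [0.997, -0.078, -0.0], [-0.0, -0.0, -1.0]]
contact_force: [1.0, -0.9, -1.8]
gripper_width: 0.12
gripper_force: 59.1
```

Call:
arm_command(motion="8 0.02 0 0 0 0 0; 8 0.03 0 0 0 0 0; 8 0.03 0 0 0 0 0")

```text
time: 25.0
tool_pos: [0.6397, 0.1301, 0.2442]
tcp_rot: [[0.078, 0.997, -0.001], [0.997, -0.078, -0.0], [-0.0, -0.001, -1.0]]
contact_force: [-1.4, 0.2, -1.8]
gripper_width: 0.124
gripper_force: 59.1
```

Call:
arm_command(motion="8 -0.085 0 0 0 0 0; 8 -0.085 0 -0.2 0 0 0; 8 -0.085 0 -0.45 0 0 0; 8 -0.085 0 -0.62 0 0 0; 8 -0.085 0 -0.7 0 0 0")

```text
time: 25.5
tool_pos: [0.637, 0.13, 0.2223]
tcp_rot: [[0.078, 0.997, -0.001], [0.997, -0.078, -0.0], [-0.0, -0.001, -1.0]]
contact_force: [-0.3, 0.7, -0.5]
gripper_width: 0.119
gripper_force: 59.2
```

Call:
arm_command(motion="8 0.01 0.15 0 0 0 0; 8 0.02 0.28 0 0 0 0; 8 0.03 0.39 0 0 0 0; 8 0.035 0.45 0 0 0 0; 8 0.035 0.45 0 0 0 0")

```text
time: 26.0
tool_pos: [0.6385, 0.144, 0.2235]
tcp_rot: [[0.077, 0.997, 0.0], [0.997, -0.077, 0.0], [0.0, 0.0, -1.0]]
contact_force: [0.3, 0.1, -1.3]
gripper_width: 0.121
gripper_force: 59.2
```

```bash
python3 look.py q6; python3 rod.py q6;  python3 - <<'E'
import pickle,cv2,numpy as np
s,S,T=pickle.load(open("q6.pkl","rb"))
cv2.imwrite("pics/q6.png",np.hstack([cv2.resize(S["color"][260:420,340:500],(400,400)),cv2.resize(S["color"][180:380,200:400],(400,400))]))
E
```

```text
[ 0.14  0.41 -1.23] [0.6385 0.1435 0.2234] 26.2
L cap [468.5 407.3] 42 tilt~ 0.055 0.6
R cap [212.6 235.2] 29 tilt~ -0.045 1.6
R cap [223.8 246.8] 78 tilt~ -0.14 10.5
```

View pics/q6.png

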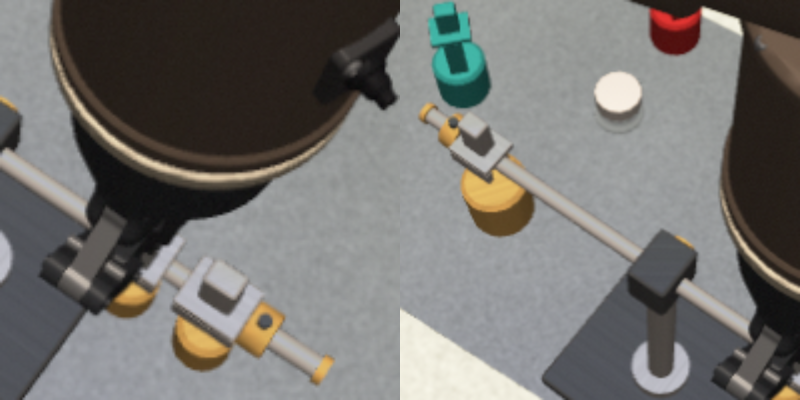

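All three weights are on the rod: the big one sits against the right collar at (480,150), and there is a small gap between the two small roofs at (180,270). Creeping outwards.

Call:
arm_command(motion="8 0 0.04 0 0 0 0; 8 0 0.08 0 0 0 0; 8 0.01 0.12 0 0 0 0; 8 0.01 0.12 0 0 0 0")

```text
time: 26.6
tool_pos: [0.6387, 0.1473, 0.2233]
tcp_rot: [[0.078, 0.997, -0.0], [0.997, -0.078, 0.0], [0.0, -0.0, -1.0]]
contact_force: [0.3, -0.1, -1.0]
gripper_width: 0.116
gripper_force: 59.2
```

Call:
arm_command(motion="8 0 0.025 0 0 0 0; 8 0.005 0.05 0 0 0 0; 8 0.005 0.05 0 0 0 0")

```text
time: 26.9
tool_pos: [0.6389, 0.1487, 0.2234]
tcp_rot: [[0.078, 0.997, 0.0], [0.997, -0.078, 0.0], [0.0, 0.0, -1.0]]
contact_force: [-0.1, -0.3, -0.6]
gripper_width: 0.123
gripper_force: 59.2
```

Call:
arm_command(motion="8 0 0.02 0 0 0 0; 8 0.003 0.04 0 0 0 0; 8 0.003 0.04 0 0 0 0")

```text
time: 27.2
tool_pos: [0.6389, 0.1499, 0.2233]
tcp_rot: [[0.078, 0.997, -0.0], [0.997, -0.078, 0.0], [-0.0, -0.0, -1.0]]
contact_force: [-0.6, 0.6, -0.7]
gripper_width: 0.124
gripper_force: 59.2
```

Call:
arm_command(motion="8 0 0.02 0 0 0 0; 8 0.003 0.04 0 0 0 0; 8 0.003 0.06 0 0 0 0; 8 0.003 0.06 0 0 0 0")

```text
time: 27.6
tool_pos: [0.6391, 0.1517, 0.2234]
tcp_rot: [[0.078, 0.997, 0.0], [0.997, -0.078, 0.0], [0.0, 0.0, -1.0]]
contact_force: [0.1, 0.8, -1.5]
gripper_width: 0.124
gripper_force: 59.2
```

Call:
arm_command(motion="8 0 0.02 0 0 0 0; 8 0.003 0.03 0 0 0 0; 8 0.003 0.03 0 0 0 0")

```text
time: 27.9
tool_pos: [0.6392, 0.1526, 0.2233]
tcp_rot: [[0.078, 0.997, -0.0], [0.997, -0.078, 0.0], [0.0, -0.0, -1.0]]
contact_force: [0.6, -0.1, -0.9]
gripper_width: 0.123
gripper_force: 59.2
```

Call:
arm_command(motion="8 0 0.02 0 0 0 0; 8 0.003 0.04 0 0 0 0; 8 0.003 0.04 0 0 0 0")

```text
time: 28.2
tool_pos: [0.6392, 0.1536, 0.2233]
tcp_rot: [[0.078, 0.997, -0.0], [0.997, -0.078, -0.0], [-0.0, -0.0, -1.0]]
contact_force: [-0.8, -1.9, -1.7]
gripper_width: 0.124
gripper_force: 59.2
```

Call:
arm_command(motion="8 0 0.02 0 0 0 0; 8 0.002 0.02 0 0 0 0; 8 0.002 0.02 0 0 0 0")

```text
time: 28.5
tool_pos: [0.6392, 0.1539, 0.2232]
tcp_rot: [[0.078, 0.997, -0.0], [0.997, -0.078, -0.001], [-0.001, -0.0, -1.0]]
contact_force: [-0.3, -5.2, -1.5]
gripper_width: 0.117
gripper_force: 59.1
```

Call:
arm_command(motion="8 0 0 0 0 0 0; 8 0 0 0 0 0 0; 8 0 0 -0.04 0 0 0; 8 0 -0.02 -0.08 0 0 0; 8 0 -0.02 -0.1 0 0 0")

```text
time: 29.0
tool_pos: [0.6393, 0.1539, 0.2203]
tcp_rot: [[0.078, 0.997, -0.0], [0.997, -0.078, 0.0], [0.0, -0.0, -1.0]]
contact_force: [-0.6, -0.4, -0.5]
gripper_width: 0.125
gripper_force: 59.2
```

```bash
python3 look.py q7; python3 rod.py q7
```

```text
[-0.99 -0.96 -0.68] [0.6392 0.1539 0.2204] 29.2
L cap [467.5 409. ] 41 tilt~ 0.01 0.5
R cap [211.3 233.2] 29 tilt~ -0.02 1.3
R cap [223.2 244.8] 85 tilt~ -0.14 9.3
```

Call:
arm_command(motion="20 0 0 -0.02 0 0 0; 25 0 0 -0.02 0 0 0; 35 0 0 0 0 0 0; 40 0 0 1 0 0 0; 50 0 0 2.5 0 0 0")

```text
time: 29.7
tool_pos: [0.6379, 0.1535, 0.2938]
tcp_rot: [[0.078, 0.997, -0.005], [0.997, -0.078, -0.001], [-0.001, -0.005, -1.0]]
contact_force: [0.7, 0.2, 0.3]
gripper_width: 0.586
gripper_force: 0.0
```

Call:
arm_command(motion="50 -1.5 0 0.5 0 0 0; 50 -3 0 0.5 0 0 0; 50 -4.5 0 0.5 0 0 0; 50 -6 0 0.5 0 0 0; 50 -6 0 0.5 0 0 0")

```text
time: 30.2
tool_pos: [0.4541, 0.1535, 0.3105]
tcp_rot: [[0.077, 0.997, -0.002], [0.997, -0.077, -0.0], [-0.0, -0.002, -1.0]]
contact_force: [-1.1, -0.6, -1.1]
gripper_width: 0.584
gripper_force: 0.0
```

```bash
python3 look.py q8; python3 rod.py q8;  python3 - <<'E'
import pickle,cv2,numpy as np
s,S,T=pickle.load(open("q8.pkl","rb"))
cv2.imwrite("pics/q8.png",np.hstack([cv2.resize(S["color"][180:440,200:480],(420,390)),cv2.resize(T["color"][100:250,140:400],(380,390))]))
E
```

```text
[-0.16  0.1  -0.18] [0.4604 0.1539 0.3107] 30.4
L cap [467.2 409.3] 39 tilt~ 0.01 0.3
R cap [211.4 232. ] 27 tilt~ -0.005 1.4
R cap [223.1 244. ] 75 tilt~ -0.14 9.1
```

View pics/q8.png

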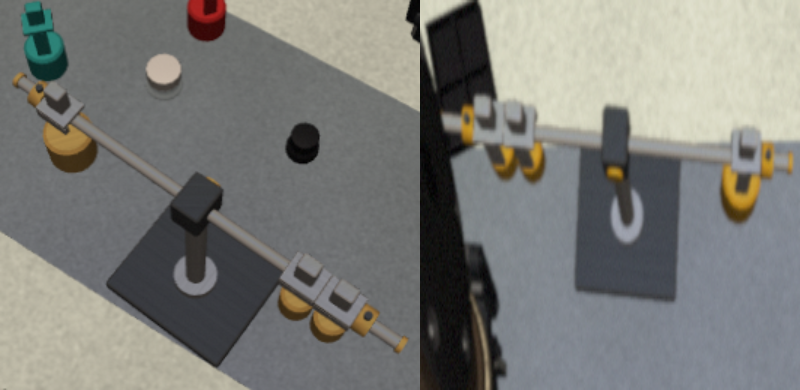

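The rod is level. The two small weights hang side by side at the left collar, the big one hangs at the right collar, and the loupe and jar look undisturbed. Handing in.

```bash
python3 -c "
from rig import arm
print(arm.hand_in())"
```

```text
the job is handed in; nothing more can be done
None
```

The job is handed in at about 30 s: all three weights hang pressed out in order (5–7 N measured), the rod is level (about 0.01 rad), the loupe and jar look untouched, and no verdict was returned.

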